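# Set up the shop's demonstration milk strainer

### The job

Put every strainer insert on the table into the strainer cup, then bring the cup up into the head of the strainer stand with its handle to the open front and twist it anticlockwise (seen from above) until its lugs drop behind the ribs and it hangs locked by itself. After that turn the clamp knob on top clockwise until it clicks past its detent and stays. The drip pan must finish flat on the table centred beneath the cup (place it whenever you like), and the other goods must be left where they are.

Things in the scene. Friction and masses are not known exactly. Their poses are not given: they have to be found in the camera images.
- strainer: Fixed strainer stand: steel column on a grey base plate, carrying a round aluminium head 102 mm across, 164 to 234 mm above the table, open underneath. Origin on the table below the head's axis; z up, +x to the column (column and plate begin 67 mm from the axis), -x to the open front. The bore inside is 72 mm wide and closed 224 mm above the table.
- mount (a point): On the head's axis at the top of its 3 bayonet ledges, 170 mm above the table; axes as the stand. Ledges: 6 mm thick, inner radius 35.5 mm, with 3 slots 40 degrees wide centred 0, 120, 240 degrees from +x; a lug passes up a slot when the cup's handle points along -x (within 6 degrees).
- rib (a point): Point 41 mm from the head's axis on top of one rib. Raised through the slots, the cup turns anticlockwise from above (handle from -x towards -y): lugs pass over these 4 mm ribs beyond each slot (ceiling 18 mm above the ledges) to a stop at about 51 degrees. Let down there, the lugs drop onto the ledges behind the ribs: locked, at 43 to 51 degrees.
- cup_centre (a point): Loose strainer cup, aluminium, 110 g, 66 mm across, 60 mm tall, open on top, bore 60 mm, inner floor 20 mm above the underside. Point on its axis 30 mm above the underside; z up, handle along -x. 3 lugs at 0, 120, 240 degrees from +x, 14 mm wide, reach 42 mm from the axis, 50 to 56 mm above the underside. Hanging locked, this point is 20 mm below mount.
- cup_grip (a point): On the cup's straight flat-sided black handle, 115 mm from the cup axis, 24 mm above the cup's underside: the handle is 14 mm wide, 16 mm tall and runs from the cup wall to 150 mm from the axis. Axes as the cup.
- pan_centre (a point): Drip pan, loose, 140 g: a round steel dish 90 mm across and 18 mm high. Point on its axis 9 mm above the underside; its grip tab lies along its -x.
- pan_grip (a point): Upright black grip tab of the drip pan, 115 mm from the dish's centre: 22 mm long (along pan x), 10 mm thick (along pan y), from 4 to 44 mm above the underside; point 29 mm above the underside. Axes as the pan.
- clamp_grip (a point): Bar grip of the black clamp knob on top of the head, on the head's axis, 263 mm above the table: bar 50 mm long (along this point's x), 14 mm thick (y), 26 mm tall, 250 to 276 mm above the table. It turns with the knob.
- clamp (a joint): Angle of the clamp knob in rad: 0 free, growing clockwise seen from above to a stop at 1.15. Turns freely to 0.3, there meets a spring detent (peak about 0.3 N m, past its crest at 0.55) and clicks out of it at 0.8; turn it to there or on to the stop. It stays where left except inside the detent.
- insert0_centre (a point): Strainer insert 0 (may be absent), loose, 14 g, steel, stands upright: a round weighted body 21 mm across, 18 mm tall, with a light stem 9 mm across on top up to 58 mm; set down leaning less than about 40 degrees it rights itself. Point on its axis half-way up (29 mm above the underside); z along the stem.
- insert1_centre (a point): Strainer insert 1 (may be absent), loose, 14 g, steel, stands upright: a round weighted body 21 mm across, 18 mm tall, with a light stem 9 mm across on top up to 58 mm; set down leaning less than about 40 degrees it rights itself. Point on its axis half-way up (29 mm above the underside); z along the stem.
- insert2_centre (a point): Strainer insert 2 (may be absent), loose, 14 g, steel, stands upright: a round weighted body 21 mm across, 18 mm tall, with a light stem 9 mm across on top up to 58 mm; set down leaning less than about 40 degrees it rights itself. Point on its axis half-way up (29 mm above the underside); z along the stem.
- insert3_centre (a point): Strainer insert 3 (may be absent), loose, 14 g, steel, stands upright: a round weighted body 21 mm across, 18 mm tall, with a light stem 9 mm across on top up to 58 mm; set down leaning less than about 40 degrees it rights itself. Point on its axis half-way up (29 mm above the underside); z along the stem.
- rennet: Bystander, leave where it stands: small white bottle, 40 mm across, 75 mm tall; origin under its centre.
- culture: Bystander, leave where it stands: jar, 52 mm across, 60 mm tall; origin under its centre.
- mould: Bystander, leave where it stands: white cheese mould, an open cup 84 mm across, 70 mm tall; origin under its centre.
- gasket: Bystander, leave where it stands: black rubber ring, 70 mm across, 10 mm thick; origin under its centre.
- carton: Bystander, leave where it stands: cardboard box 90 x 130 x 55 mm; origin under its centre.
- spice: Bystander, leave where it stands: small can, 48 mm across, 70 mm tall; origin under its centre.
- spatula: Bystander, leave where it stands: spatula 200 mm long, lying; origin under its centre.
There are look-alikes about, which are no part of the job. Leave any green or yellow look-alike of the part that bears cup_centre alone.

How it is judged:
On the way, in this order (a step that is already met when the one before it is completed fails the run):
1. every insert present is in the cup (horizontal distance between each of insert0_centre, insert1_centre, insert2_centre, insert3_centre and cup_centre below 0.028 m and z of insert0_centre in the frame of cup_centre between -0.008 and 0.026 m and z of insert1_centre in the frame of cup_centre between -0.008 and 0.026 m and z of insert2_centre in the frame of cup_centre between -0.008 and 0.026 m and z of insert3_centre in the frame of cup_centre between -0.008 and 0.026 m), for 0.2 s.
2. the cup, with the inserts in it, is up in the head and turned with its lugs down behind the ribs (all of step 1 and horizontal distance between cup_centre and mount below 0.007 m and z of cup_centre in the frame of mount between -0.025 and -0.0175 m and y of cup_grip in the frame of mount below -0.07 m and x of cup_grip in the frame of mount below -0.03 m), for 0.3 s.
3. the clamp knob is past its click (horizontal distance between cup_centre and mount below 0.007 m and z of cup_centre in the frame of mount between -0.025 and -0.0175 m and y of cup_grip in the frame of mount below -0.07 m and x of cup_grip in the frame of mount below -0.03 m and value of joint clamp above 0.72 rad), for 0.3 s.
At the end, for the whole second after the job is handed in: Every insert present is down in the cup (centre within 28 mm of its axis); the cup hangs locked in the head (axis within 7 mm, lugs down behind the ribs, turned about 40 degrees or more); clamp knob past 0.72 rad; pan flat on the table, centre within 20 mm of the head's axis; all at rest (all of step 1 and all of step 3 and horizontal distance between pan_centre and mount below 0.02 m and height (world z) of pan_centre below 0.016 m and angle between pan_centre's own z axis and vertical below 0.1 rad and linear speed of each of cup, pan below 0.02 m/s); the robot touches nothing.
It fails at once if one of the other goods is knocked more than 6 cm from its place (distance of any of rennet, culture, mould, gasket, carton, spice, spatula from where it was at the start of the episode above 0.06 m).
Of insert0, insert1, insert2, insert3 only 2 to 3 are there at a start; the rules pass over those that are not, and their reading is None.
At some moment in a run one of insert0, insert1, insert2, insert3, pan may be knocked a few centimetres aside while the robot is not near it.
It also fails if it takes over 208 s, if anything falls off the work surface, if the arm or the gripper's body presses on something with over 40 N, if the wrist force passes 120 N, or if a joint passes its speed limit or range.

### The arm

A 6-joint arm with a two-finger parallel gripper is mounted at the origin on the work surface. World frame = base frame: x ahead of the robot, y to its left, z up, the work surface at z = 0. Lengths are in m, angles in rad, forces in N, time in s.
With the tool pointing down it reaches from about 0.425 to 0.95 m from the base axis. Payload 3.5 kg.
Tool frame: the origin (TCP) lies at the very end of the fingers, on their centre line; the grasp point (between the pads) lies 19 mm behind it (ctrl.grip_point_offset is the distance from the TCP to the grasp point, in m); z points along the fingers, y is the line along which they close (so a half turn about z gives the same grasp; the last joint's range is limited). The gripper opens to 85 mm and grips with 20 to 120 N. Pads are 22 mm wide; open, the fingers measure 114 mm over their backs; the gripper's body (76 mm by 85 mm) begins 54 mm behind the grasp point. The pads swing forward as they close: fully open they stand 13 mm farther back than shut.
Start: joints at [-1.464, 0.286, 1.577, -0, 1.279, -0.15], TCP at [0.171, -0.653, 0.231] pointing down, gripper open.
Joint ranges: [-2.77, 2.77], [-0.9, 2.22], [0.21, 2.48], [-1.53, 4.67], [0.24, 2.81], [-2.84, 2.84]. Speed limits (rad/s): [2.79, 2.79, 3.14, 3.14, 3.14, 3.14].

### API

Orientations are given as a unit quaternion [x, y, z, w].
In Python, from plant import ctrl gives the robot as it stands. The module is installed in compiled form; this text tells all that it offers.
- The arm moves only by the shell command python3 -m pendant 'ROWS' [OPENING] [FORCE]. ROWS is JSON, a list of rows, each an object of numbers: "dx", "dy", "dz": the shift along the tool's x, y, z in cm; "twist": the turn about the tool's z in degrees. A call has 1 to 10 rows; each row is the pose to reach, as a shift and turn from the pose commanded when the call began, along the tool's axes at that moment; what a row does not reach only later rows make up. A row lasts 1/8 s, in which the tool goes at most 62.5 mm and 10.7 degrees, less where a joint would pass 70% of its speed; a pose out of reach is approached as far as the arm can. A call with a gripper value outside its range is refused whole. OPENING is the opening in per cent of the stroke, from 0 (shut) to 100 (fully open), set as the call begins (- or left out, the last holds). The fingers move at their own pace and stop on an object; FORCE is the grip in N (left out, the last holds). Time passes only in rows, so rows that repeat a pose let the fingers close. It gives the time, the measured TCP pose, the force, the opening and the grip force at its end, in the units of the state.
- ctrl.get_state(): the state, without advancing time (a new reading comes with each control period).
- ctrl.read_camera(name): name is "scene" or "top" or "wrist"; returns a dict with "img" (400x640x3 uint8, red, green, blue), "depth" (400x640 float32, m along the optical axis (not along the pixel's ray), 0 where there is no reading), "camera_matrix" (3x3 intrinsics, pixels), "xyz" and "rotation" of the camera in the world; the wrist camera has in their place "tool_from_camera" (4x4, takes a point from camera to tool coordinates, whose origin is the TCP and whose axes are the flange's). Camera axes: x right, y up, looking along -z (the intrinsics and any distortion apply to the point x, -y, -z); pixel columns grow to the right and rows downward; lengths in m; the calibration is good to about 2 mm. The wrist camera is an equidistant fisheye: a pixel r from the principal point sees the ray r / f radians off the axis. A picture is of the moment at which its call begins: read the wrist's pose just before it.
- ctrl.sign_off(): hands the job in; it is judged then, once.
The state is a dict: "time": time; "qpos": joint angles; "dq": joint speeds; "joint_efforts": joint torques, N m; "eef_pos": TCP position; "tcp_rot": TCP orientation; "contact_force": force on the tool from outside, world axes, zero at the start; "wrist_torque": the same for the moment, N m; "opening": opening from 0.0 (shut) to 1.0 (fully open); "finger_force": force on a finger pad.
Only numpy, scipy, OpenCV 4.12 (cv2) and the standard library are available. Lean on these libraries where they do the work, as an engineer would, in place of code of your own. Each camera call takes 0.05 s, during which the arm holds its last target. There are 200 camera calls.

## Working session

There is one attempt and no reset: what is moved stays moved. The work goes in short steps, Python scripts to look and compute and a shell command to move; the robot and the scene stay as the last step left them, time stands still between calls to the robot, and variables do not carry over. Pictures are saved under pics/ and viewed, at most 18 in all, crops included, and the job is handed in when it is done.

```bash
mkdir -p pics; cat > h.py <<'E'
import numpy as np, cv2, pickle
from plant import ctrl
from scipy.spatial.transform import Rotation as R
def snap(name,fn=None):
    s=ctrl.get_state(); c=ctrl.read_camera(name); c['state']=s
    pickle.dump(c,open(f'{fn or name}.pkl','wb'))
    cv2.imwrite(f'pics/{fn or name}.png',c['img'][:,:,::-1]); return c
def load(fn): return pickle.load(open(f'{fn}.pkl','rb'))
def ray(c,u,v):
    K=c['camera_matrix']; x=(u-K[0,2])/K[0,0]; y=(v-K[1,2])/K[1,1]
    if 'tool_from_camera' in c:
        r=np.hypot(x,y); k=np.sin(r)/max(r,1e-9); d=np.array([x*k,-y*k,-np.cos(r)])
        T=c['tool_from_camera']; s=c['state']; Q=R.from_quat(s['tcp_rot']).as_matrix()
        return Q@T[:3,3]+s['eef_pos'], Q@T[:3,:3]@d, d
    d=np.array([x,-y,-1.]); return np.array(c['xyz']),np.array(c['rotation']).reshape(3,3)@d, d
def px(c,u,v,z=None):
    """world point at pixel: by plane z, or by depth"""
    o,w,d=ray(c,u,v)
    if z is not None: return o+w*(z-o[2])/w[2]
    D=c['depth'][int(v),int(u)]; return o+w*D/(-d[2])
def crop(fn,out,u0,v0,u1,v1,s):
    im=load(fn)['img'][v0:v1,u0:u1,::-1]; cv2.imwrite(f'pics/{out}.png',cv2.resize(im,None,fx=s,fy=s,interpolation=cv2.INTER_CUBIC))
E
python3 - <<'E'
from h import *
np.set_printoptions(precision=4,suppress=True)
a=snap('top');b=snap('scene')
for c in(a,b):print(c['camera_matrix'],c['xyz'],c['rotation'])
s=ctrl.get_state();print(s)
E
```

```text
[[487.1667   0.     312.9561]
 [  0.     487.1667 196.6665]
 [  0.       0.       1.    ]] [0.307  0.0017 1.7929] [ 0.0381 -0.0374 -0.7023  0.7099]
[[481.0752   0.     321.0576]
 [  0.     481.0752 191.5147]
 [  0.       0.       1.    ]] [ 1.2322 -0.804   1.0665] [0.4023 0.1584 0.3243 0.8414]
{'time': 0.1, 'qpos': array([-1.464 ,  0.2871,  1.578 ,  0.    ,  1.2786, -0.15  ]), 'dq': array([ 0.0004, -0.0027, -0.0037,  0.0002, -0.0003,  0.0019]), 'joint_efforts': array([  0.0012, -40.7296, -29.37  ,  -0.0001,   0.0034,  -0.    ]), 'eef_pos': array([ 0.1714, -0.6522,  0.2301]), 'tcp_rot': array([ 0.9918,  0.1281,  0.    , -0.0011]), 'contact_force': array([ 0.2274,  0.1175, -1.092 ]), 'wrist_torque': array([-0.0032, -0.0272,  0.0224]), 'finger_force': 0.0, 'opening': 0.9957273338825859}
```

View pics/top.png

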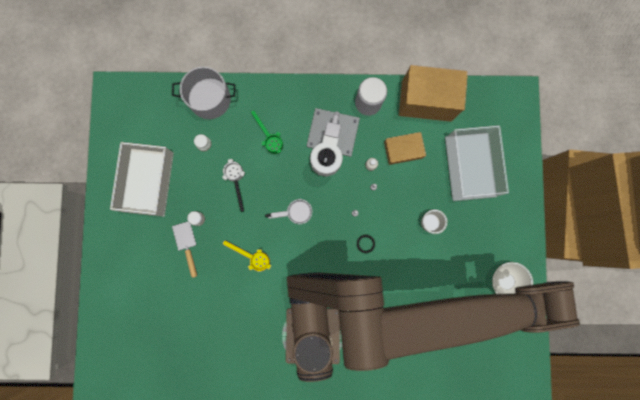

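View pics/scene.png

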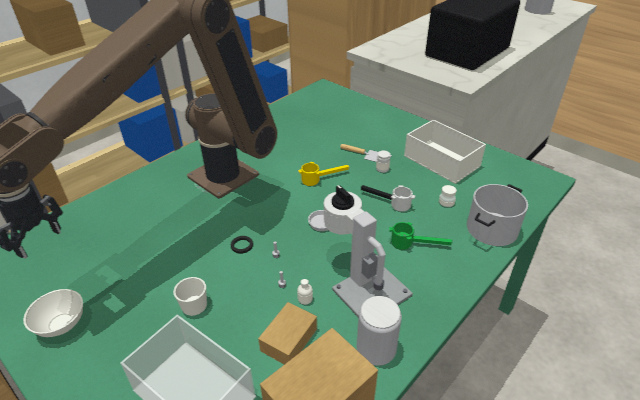

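The cup is the grey one with the black handle at (233,170) in the top view. The green one at (273,143) and the yellow one at (260,260) are look-alikes. The pan is at (300,211), the inserts at (374,187) and (355,213), and the head at (326,157). I'll check this in a close crop.

```bash
sed -i "s/np.array(c\['rotation'\]).reshape(3,3)@d/R.from_quat(c['rotation']).as_matrix()@d/" h.py
python3 - <<'E'
from h import *
crop('top','c1',210,120,410,270,4)
E
```

```text
(no output)
```

View pics/c1.png

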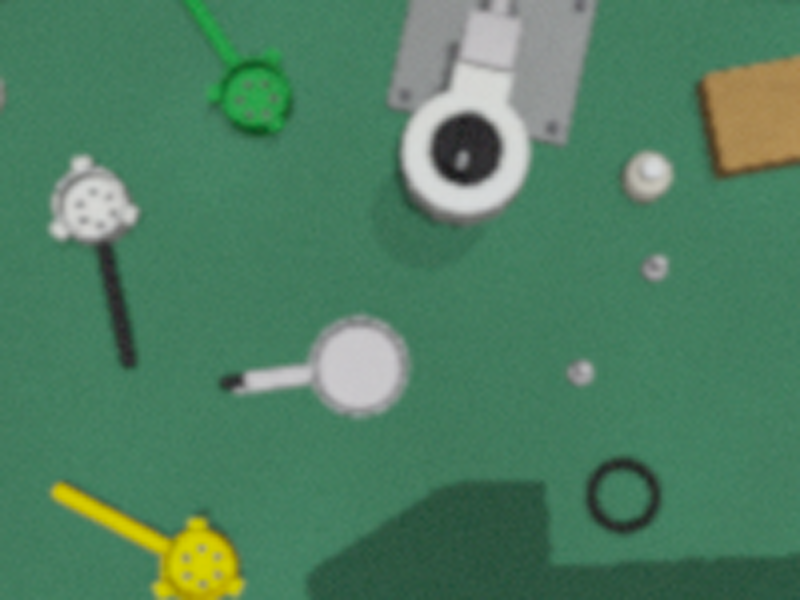

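The crop confirms the cup: grey with a black handle, centre at crop (94,205) and handle end at (128,362). The pan dish is at (360,366) with its tab at (232,382), inserts at (655,267) and (581,372), head at (466,155).

```bash
python3 - <<'E'
from h import *
np.set_printoptions(precision=4,suppress=True)
c=load('top'); P=lambda u,v,z:px(c,210+u/4,120+v/4,z)
for n,u,v,z in [('cup',94,205,.06),('hend',128,362,.032),('hstart',104,247,.032),('head',466,155,.234),('plate L',390,103,.012),('plate R',565,143,.012),('pan',360,366,.018),('tab',232,382,.044),('insA',655,267,.04),('insB',581,372,.04),('rennet',648,172,.075),('gasket',623,496,.01)]:
    p=P(u,v,z); print(n,p,np.linalg.norm(p[:2]),'depthz',px(c,210+u/4,120+v/4)[2])
s=load('scene')
for n,u,v,z in [('insA',282,274,.05),('insB',275,243,.05),('head',344,200,.234)]: print(n,px(s,u,v,z))
E
```

```text
cup [0.5816 0.2913 0.06  ] 0.6504704493873145 depthz 0.021608168438305375
hend [0.4425 0.2611 0.032 ] 0.5138227651675081 depthz 0.029819113713209555
hstart [0.5474 0.2858 0.032 ] 0.61751145127246 depthz 0.030832230862701593
head [ 0.5983 -0.0384  0.234 ] 0.5994834362829401 depthz 0.27465757902400245
plate L [0.688  0.0269 0.012 ] 0.6885156134223012 depthz 0.009957121806394298
plate R [ 0.652  -0.1359  0.012 ] 0.6659887329946357 depthz 0.0023336867598431343
pan [0.4422 0.0513 0.018 ] 0.44515259455626405 depthz 0.0017994008673416495
tab [0.4246 0.1654 0.044 ] 0.45565031938911715 depthz 0.04597618170804196
insA [ 0.5333 -0.2155  0.04  ] 0.5752466625183394 depthz 0.046515393023310425
insB [ 0.4372 -0.1486  0.04  ] 0.4617851291181352 depthz 0.05244027158724074
rennet [ 0.6143 -0.2052  0.075 ] 0.6476427843940603 depthz 0.0754889753071264
gasket [ 0.3267 -0.1896  0.01  ] 0.3777200662979592 depthz 0.009971302823259087
insA [ 0.5417 -0.2153  0.05  ]
insB [ 0.4387 -0.1446  0.05  ]
head [ 0.6017 -0.0261  0.234 ]
```

```bash
cat >> h.py <<'E'
def go(x,y,z,az=None):
    s=ctrl.get_state(); Q=R.from_quat(s['tcp_rot']).as_matrix(); p=s['eef_pos']
    d=Q.T@(np.array([x,y,z])-p)*100
    a=np.degrees(np.arctan2(Q[1,0],Q[0,0])); t=0 if az is None else (a-az+180)%360-180
    print('t %.1f p %s az %.1f tilt %.2f -> dx %.2f dy %.2f dz %.2f twist %.1f q6 %.0f'%(s['time'],p.round(4),a,np.degrees(np.arccos(-Q[2,2])),*d,t,np.degrees(s['qpos'][5])))
E
python3 -c "
from h import *
go(.48,-.2,.23,0)"
```

```text
t 0.1 p [ 0.1714 -0.6522  0.2301] az 14.7 tilt 0.12 -> dx 41.33 dy -35.90 dz 0.10 twist 14.7 q6 -9
```

```bash
python3 -m pendant '[{"dx":4.1,"dy":-3.6},{"dx":8.2,"dy":-7.2},{"dx":12.3,"dy":-10.8},{"dx":16.4,"dy":-14.4},{"dx":20.6,"dy":-18},{"dx":24.8,"dy":-21.5},{"dx":29,"dy":-25,"twist":4},{"dx":33,"dy":-28.7,"twist":8},{"dx":37.2,"dy":-32.3,"twist":12},{"dx":41.3,"dy":-35.9,"twist":14.7}]' 50
python3 -m pendant '[{},{},{}]' 
python3 - <<'E'
from h import *
c=snap('wrist','w1'); snap('top','top2'); print(c['camera_matrix'],c['tool_from_camera'])
go(.48,-.2,.23,0)
E
```

```text
[[309.70691629   0.         324.59031829]
 [  0.         309.70691629 201.51297221]
 [  0.           0.           1.        ]] [[-9.55389473e-04  9.57931097e-01  2.86996692e-01  7.28298681e-02]
 [ 9.99999541e-01  8.95667383e-04  3.39381598e-04  3.35248496e-04]
 [ 6.80506109e-05  2.86996884e-01 -9.57931513e-01 -1.42381557e-01]
 [ 0.00000000e+00  0.00000000e+00  0.00000000e+00  1.00000000e+00]]
t 0.2 p [ 0.1714 -0.6524  0.2304] az 14.7 tilt 0.09 -> dx 41.34 dy -35.92 dz 0.11 twist 14.7 q6 -9$[0]: bad value
$[0]: bad value
```

View pics/w1.png

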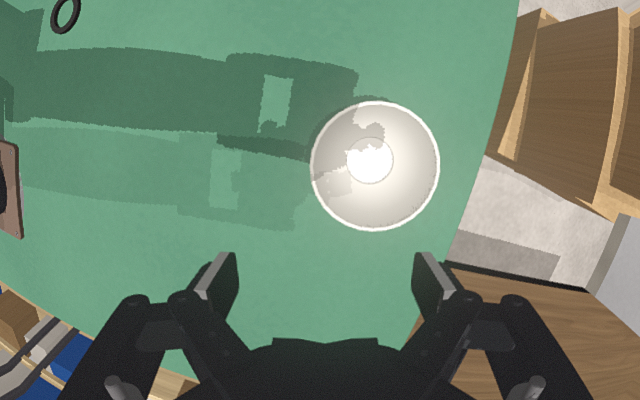

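View pics/top2.png

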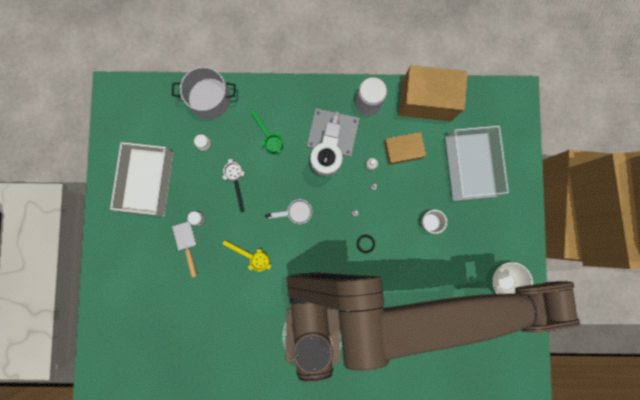

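Both calls were refused, so the arm hasn't moved and these pictures only show the start view with the white bowl. Rows probably need all four keys.

```bash
python3 -m pendant '[{"dx":4.1,"dy":-3.6,"dz":0,"twist":0},{"dx":8.2,"dy":-7.2,"dz":0,"twist":0},{"dx":12.3,"dy":-10.8,"dz":0,"twist":0},{"dx":16.4,"dy":-14.4,"dz":0,"twist":0},{"dx":20.6,"dy":-18,"dz":0,"twist":0},{"dx":24.8,"dy":-21.5,"dz":0,"twist":0},{"dx":29,"dy":-25,"dz":0,"twist":4},{"dx":33,"dy":-28.7,"dz":0,"twist":8},{"dx":37.2,"dy":-32.3,"dz":0,"twist":12},{"dx":41.3,"dy":-35.9,"dz":0,"twist":14.7}]' 50
python3 -m pendant '[{"dx":0,"dy":0,"dz":0,"twist":0},{"dx":0,"dy":0,"dz":0,"twist":0}]' 
python3 - <<'E'
from h import *
c=snap('wrist','w2'); snap('top','top3');
go(.48,-.2,.23,0)
E
```

```text
time: 1.45
eef_pos: [0.4805, -0.1991, 0.2314]
tcp_rot: [1.0, -0.001, 0.0, 0.0]
contact_force: [0.5, -0.7, -0.3]
opening: 0.503
finger_force: 0.0
time: 1.7
eef_pos: [0.4796, -0.2007, 0.2312]
tcp_rot: [1.0, 0.001, -0.0, 0.0]
contact_force: [0.4, -0.1, -0.0]
opening: 0.499
finger_force: 0.0
t 1.8 p [ 0.4792 -0.2016  0.2312] az -0.1 tilt 0.02 -> dx 0.08 dy -0.16 dz 0.12 twist -0.1 q6 56
```

View pics/w2.png

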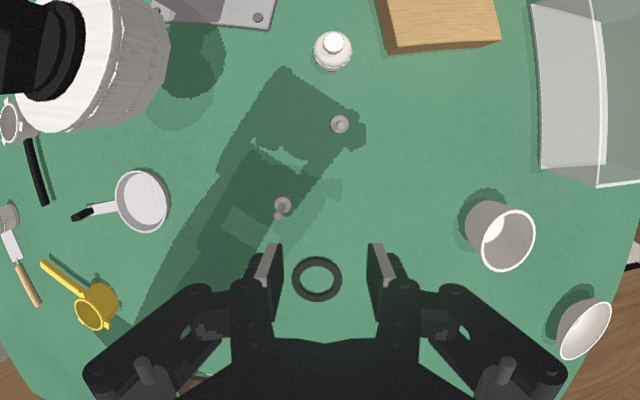

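Inserts are at (339,124) and (282,205), with no third one in view. Next I measure them.

```bash
python3 - <<'E'
from h import *
np.set_printoptions(precision=4,suppress=True)
c=load('w2')
# points by depth around inserts: keep above table
for u0,v0 in[(339,124),(282,208)]:
    pts=np.array([px(c,u,v) for u in range(u0-14,u0+15) for v in range(v0-14,v0+18) if c['depth'][v,u]>0])
    k=pts[(pts[:,2]>.025)&(pts[:,2]<.07)]; b=pts[(pts[:,2]>.008)&(pts[:,2]<.07)]
    print(len(k),k.mean(0),k.max(0),k.min(0),'body',len(b),(b.max(0)+b.min(0))/2,(b.max(0)-b.min(0)))
c3=load('top3'); cv2.imwrite('pics/top3c.png',cv2.resize(c3['img'][60:320,80:550,::-1],None,fx=1.7,fy=1.7,interpolation=cv2.INTER_CUBIC))
E
```

```text
70 [ 0.5388 -0.217   0.0546] [ 0.5428 -0.2133  0.0595] [ 0.5334 -0.2218  0.0262] body 266 [ 0.5384 -0.2177  0.0355] [0.0197 0.0209 0.048 ]
124 [ 0.4432 -0.1506  0.0472] [ 0.4462 -0.1459  0.0591] [ 0.4375 -0.1547  0.0254] body 304 [ 0.4416 -0.1505  0.0337] [0.0203 0.0201 0.051 ]
```

View pics/top3c.png

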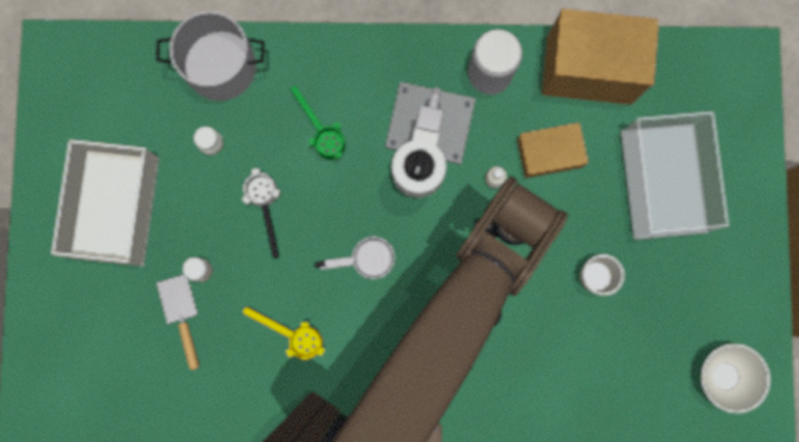

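Only two inserts (A and B) are on the table. Pick A.

```bash
python3 -m pendant '[{"dx":3,"dy":0.8,"dz":3,"twist":0},{"dx":5.9,"dy":1.6,"dz":7,"twist":0},{"dx":5.9,"dy":1.6,"dz":12,"twist":0},{"dx":5.9,"dy":1.6,"dz":15,"twist":0},{"dx":5.9,"dy":1.6,"dz":17.5,"twist":0},{"dx":5.9,"dy":1.6,"dz":19.4,"twist":0},{"dx":5.9,"dy":1.6,"dz":19.4,"twist":0}]' 50 25
python3 -c "
from h import *
go(.5386,-.2173,.036,0)"
python3 -m pendant '[{"dx":0,"dy":0,"dz":0,"twist":0},{"dx":0,"dy":0,"dz":0,"twist":0},{"dx":0,"dy":0,"dz":0,"twist":0},{"dx":0,"dy":0,"dz":0,"twist":0},{"dx":0,"dy":0,"dz":0,"twist":0}]' 0 25
```

```text
time: 2.68
eef_pos: [0.5374, -0.2169, 0.0357]
tcp_rot: [1.0, -0.001, -0.001, -0.001]
contact_force: [-0.6, -0.6, 0.6]
opening: 0.5
finger_force: 0.0
t 2.7 p [ 0.5374 -0.2169  0.0357] az -0.1 tilt 0.19 -> dx 0.12 dy 0.04 dz -0.03 twist -0.1 q6 58
time: 3.3
eef_pos: [0.5398, -0.2174, 0.0389]
tcp_rot: [1.0, 0.0, 0.001, 0.001]
contact_force: [-0.5, -0.5, 6.4]
opening: 0.087
finger_force: 26.6
```

```bash
python3 -m pendant '[{"dx":0,"dy":0,"dz":-3,"twist":0},{"dx":0,"dy":0,"dz":-8,"twist":0},{"dx":-2,"dy":0,"dz":-13,"twist":0},{"dx":-6,"dy":-2,"dz":-17,"twist":0},{"dx":-9,"dy":-7,"dz":-17,"twist":0},{"dx":-9,"dy":-13,"dz":-17,"twist":0},{"dx":-9,"dy":-19,"dz":-17,"twist":0},{"dx":-9,"dy":-25,"dz":-17,"twist":0},{"dx":-9,"dy":-31,"dz":-17,"twist":0},{"dx":-8,"dy":-37,"dz":-17,"twist":0}]'
python3 -m pendant '[{"dx":2,"dy":-4,"dz":0,"twist":0},{"dx":4,"dy":-8,"dz":0,"twist":0},{"dx":6,"dy":-12,"dz":0,"twist":0},{"dx":6,"dy":-12,"dz":0,"twist":0},{"dx":6,"dy":-12,"dz":0,"twist":0}]'
python3 - <<'E'
from h import *
c=snap('wrist','w3'); go(.5816,.2913,.2,0)
E
```

```text
time: 4.55
eef_pos: [0.4577, 0.1553, 0.2071]
tcp_rot: [1.0, 0.0, -0.0, 0.0]
contact_force: [1.7, -0.9, -0.4]
opening: 0.093
finger_force: 26.2
time: 5.18
eef_pos: [0.5179, 0.273, 0.2065]
tcp_rot: [1.0, 0.0, -0.001, 0.0]
contact_force: [-0.3, -0.9, 0.5]
opening: 0.091
finger_force: 26.2
t 5.2 p [0.5179 0.2726 0.2067] az -0.0 tilt 0.09 -> dx 6.37 dy -1.87 dz 0.66 twist -0.0 q6 108
```

View pics/w3.png

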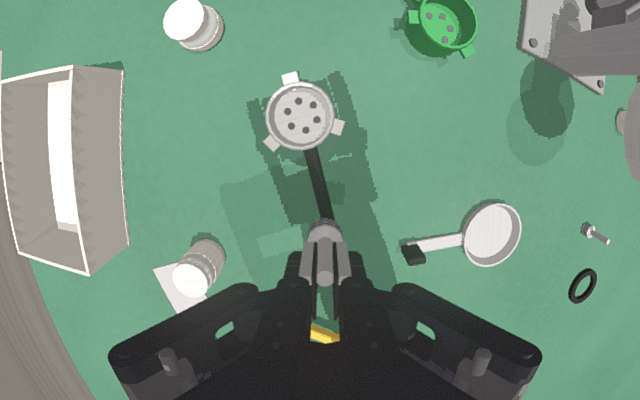

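The cup is below: rim centre at about (300,115), handle running to about (325,215). Insert A is held, its body at (325,235). Insert B is still at (595,234).

```bash
python3 - <<'E'
from h import *
np.set_printoptions(precision=4,suppress=True)
c=load('w3')
for u,v,z in[(265,115,.06),(334,115,.06),(300,81,.06),(300,148,.06),(310,152,.032),(325,214,.032),(407,252,.044),(421,252,.044),(491,203,.018),(466,235,.018)]: print(u,v,px(c,u,v,z))
# rim points by depth
H,W=c['depth'].shape
P=np.array([px(c,u,v) for u in range(255,350) for v in range(70,165) if c['depth'][v,u]>0])
r=P[(P[:,2]>.056)&(P[:,2]<.064)]; print(len(r),(r.max(0)+r.min(0))/2)
A=np.c_[2*r[:,:2],np.ones(len(r))]; s=np.linalg.lstsq(A,(r[:,:2]**2).sum(1),rcond=None)[0]; print('circle',s[:2],np.sqrt(s[2]+s[0]**2+s[1]**2))
# held insert, below tcp
P=np.array([px(c,u,v) for u in range(300,350) for v in range(215,290) if 0<c['depth'][v,u]<.3])
print(P.min(0),P.max(0)); print(ctrl.get_state()['eef_pos'])
E
```

```text
265 115 [0.5882 0.328  0.06  ]
334 115 [0.5872 0.2639 0.06  ]
300 81 [0.6192 0.295  0.06  ]
300 148 [0.5563 0.2956 0.06  ]
310 152 [0.5487 0.2875 0.032 ]
325 214 [0.4814 0.2721 0.032 ]
407 252 [0.4401 0.1803 0.044 ]
421 252 [0.4395 0.1636 0.044 ]
491 203 [0.4893 0.0662 0.018 ]
466 235 [0.4475 0.0958 0.018 ]
925 [0.5909 0.2928 0.059 ]
circle [0.5867 0.2965] 0.03199300357090466
[0.5078 0.2608 0.1703] [0.531  0.2847 0.2552]
[0.5179 0.2726 0.2067]
```

```bash
python3 -m pendant '[{"dx":4,"dy":-1.2,"dz":0,"twist":0},{"dx":8,"dy":-2.4,"dz":3,"twist":0},{"dx":8,"dy":-2.4,"dz":7,"twist":0},{"dx":8,"dy":-2.4,"dz":10,"twist":0},{"dx":8,"dy":-2.4,"dz":12.5,"twist":0},{"dx":8,"dy":-2.4,"dz":14.3,"twist":0},{"dx":8,"dy":-2.4,"dz":14.3,"twist":0},{"dx":8,"dy":-2.4,"dz":14.3,"twist":0}]'
python3 -m pendant '[{"dx":0,"dy":0,"dz":0,"twist":0},{"dx":0,"dy":0,"dz":0,"twist":0},{"dx":0,"dy":0,"dz":-2,"twist":0},{"dx":0,"dy":0,"dz":-6,"twist":0},{"dx":-3,"dy":0,"dz":-10,"twist":0},{"dx":-7,"dy":2,"dz":-14,"twist":0},{"dx":-7,"dy":2,"dz":-14,"twist":0},{"dx":-7,"dy":2,"dz":-14,"twist":0}]' 25
python3 - <<'E'
from h import *
c=snap('wrist','w4'); crop('w4','w4c',220,40,420,190,4)
go(.4425,-.1505,.2,0)
E
```

```text
time: 6.22
eef_pos: [0.5995, 0.2973, 0.0658]
tcp_rot: [1.0, -0.0, 0.001, -0.0]
contact_force: [-0.3, 0.6, 0.6]
opening: 0.091
finger_force: 26.2
time: 7.22
eef_pos: [0.5289, 0.2774, 0.2053]
tcp_rot: [1.0, 0.0, 0.001, -0.0]
contact_force: [0.6, -0.4, -0.1]
opening: 0.25
finger_force: 0.0
t 7.3 p [0.5288 0.2773 0.2039] az 0.0 tilt 0.03 -> dx -8.63 dy 42.78 dz 0.40 twist 0.0 q6 108
```

View pics/w4c.png

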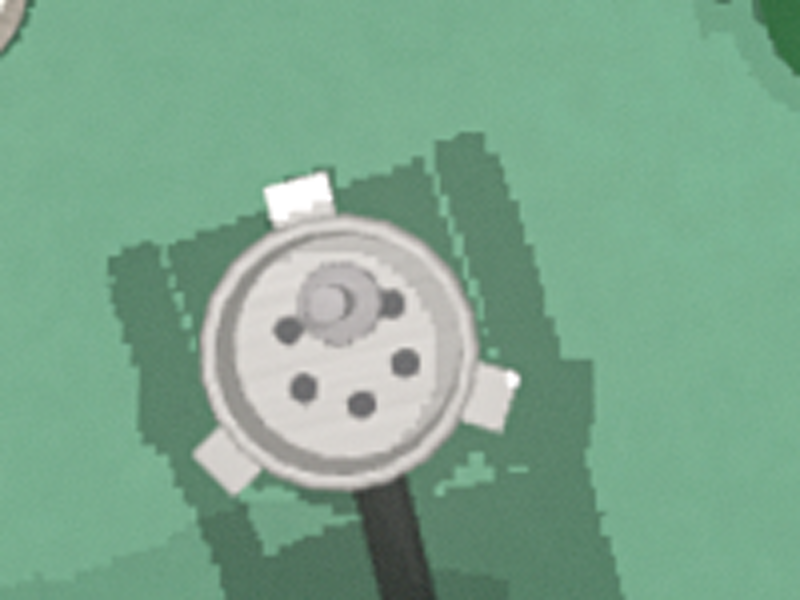

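Insert A stands upright in the cup, at crop (325,300). Next, insert B.

```bash
python3 -m pendant '[{"dx":-3,"dy":4,"dz":0,"twist":0},{"dx":-6,"dy":8.5,"dz":0,"twist":0},{"dx":-8.6,"dy":13.5,"dz":0,"twist":0},{"dx":-8.6,"dy":19,"dz":0,"twist":0},{"dx":-8.6,"dy":25,"dz":0,"twist":0},{"dx":-8.6,"dy":31,"dz":0,"twist":0},{"dx":-8.6,"dy":37,"dz":0,"twist":0},{"dx":-8.6,"dy":42.8,"dz":0,"twist":0},{"dx":-8.6,"dy":42.8,"dz":0,"twist":0},{"dx":-8.6,"dy":42.8,"dz":0,"twist":0}]' 50
python3 - <<'E'
from h import *
np.set_printoptions(precision=4,suppress=True)
c=snap('wrist','w5')
P=np.array([px(c,u,v) for u in range(150,500,2) for v in range(0,300,2) if 0<c['depth'][v,u]<.6])
m=(P[:,2]>.025)&(P[:,2]<.065)&(abs(P[:,0]-.4425)<.05)&(abs(P[:,1]+.15)<.05)
k=P[m]; print(len(k),np.median(k,0),k.min(0),k.max(0)); go(.4425,-.1505,.036,0)
E
```

```text
time: 8.52
eef_pos: [0.4425, -0.1504, 0.203]
tcp_rot: [1.0, -0.0, -0.001, -0.001]
contact_force: [-0.3, 0.2, -0.5]
opening: 0.499
finger_force: 0.0
33 [ 0.4436 -0.1498  0.0559] [ 0.4381 -0.1539  0.0279] [ 0.4461 -0.1455  0.0588]
t 8.6 p [ 0.4426 -0.1498  0.2032] az 0.1 tilt 0.15 -> dx 0.03 dy 0.10 dz 16.72 twist 0.1 q6 59
```

```bash
python3 -m pendant '[{"dx":0,"dy":0,"dz":5,"twist":0},{"dx":0,"dy":0,"dz":10,"twist":0},{"dx":0,"dy":0,"dz":13,"twist":0},{"dx":0,"dy":0,"dz":15,"twist":0},{"dx":0,"dy":0,"dz":16.7,"twist":0},{"dx":0,"dy":0,"dz":16.7,"twist":0}]' 50 25
python3 -m pendant '[{"dx":0,"dy":0,"dz":0,"twist":0},{"dx":0,"dy":0,"dz":0,"twist":0},{"dx":0,"dy":0,"dz":0,"twist":0},{"dx":0,"dy":0,"dz":0,"twist":0},{"dx":0,"dy":0,"dz":-2,"twist":0},{"dx":0,"dy":0,"dz":-7,"twist":0},{"dx":0,"dy":0,"dz":-12,"twist":0},{"dx":0,"dy":-3,"dz":-16.7,"twist":0},{"dx":0,"dy":-8,"dz":-16.7,"twist":0},{"dx":0,"dy":-13,"dz":-16.7,"twist":0}]' 0 25
python3 -m pendant '[{"dx":0,"dy":-6,"dz":0,"twist":0},{"dx":0,"dy":-12,"dz":0,"twist":0},{"dx":1,"dy":-18,"dz":0,"twist":0},{"dx":3,"dy":-23,"dz":0,"twist":0},{"dx":6,"dy":-27,"dz":0,"twist":0},{"dx":8,"dy":-31,"dz":0,"twist":0},{"dx":8,"dy":-31,"dz":0,"twist":0},{"dx":8,"dy":-31,"dz":0,"twist":0}]'
python3 - <<'E'
from h import *
np.set_printoptions(precision=4,suppress=True)
c=snap('wrist','w6')
P=np.array([px(c,u,v) for u in range(240,400) for v in range(40,200) if c['depth'][v,u]>0])
r=P[(P[:,2]>.057)&(P[:,2]<.062)&(np.hypot(P[:,0]-.587,P[:,1]-.2965)<.04)&(np.hypot(P[:,0]-.587,P[:,1]-.2965)>.026)]
A=np.c_[2*r[:,:2],np.ones(len(r))]; s=np.linalg.lstsq(A,(r[:,:2]**2).sum(1),rcond=None)[0]; print('circle',s[:2],np.sqrt(s[2]+s[0]**2+s[1]**2))
P=np.array([px(c,u,v) for u in range(300,350) for v in range(215,290) if 0<c['depth'][v,u]<.3])
print(P.min(0),P.max(0)); go(.575,.2963,.065,0)
E
```

```text
time: 9.32
eef_pos: [0.4417, -0.1484, 0.0358]
tcp_rot: [1.0, 0.001, -0.002, -0.001]
contact_force: [1.0, -0.4, 0.4]
opening: 0.502
finger_force: 0.0
time: 10.58
eef_pos: [0.4429, -0.0199, 0.2053]
tcp_rot: [1.0, -0.001, 0.001, 0.0]
contact_force: [0.2, -0.2, -0.6]
opening: 0.089
finger_force: 27.1
time: 11.58
eef_pos: [0.5221, 0.2888, 0.2037]
tcp_rot: [1.0, 0.0, -0.001, 0.0]
contact_force: [1.0, -0.7, -0.7]
opening: 0.088
finger_force: 27.1
circle [0.5867 0.2964] 0.030486530338266895
[0.5123 0.2767 0.1681] [0.5351 0.3005 0.2524]
t 11.6 p [0.5221 0.2884 0.2039] az -0.0 tilt 0.07 -> dx 5.30 dy -0.80 dz 13.88 twist -0.0 q6 109
```

```bash
python3 -m pendant '[{"dx":4,"dy":-0.8,"dz":0,"twist":0},{"dx":5.1,"dy":-0.8,"dz":4,"twist":0},{"dx":5.1,"dy":-0.8,"dz":8,"twist":0},{"dx":5.1,"dy":-0.8,"dz":11,"twist":0},{"dx":5.1,"dy":-0.8,"dz":12.7,"twist":0},{"dx":5.1,"dy":-0.8,"dz":13.9,"twist":0},{"dx":5.1,"dy":-0.8,"dz":13.9,"twist":0},{"dx":5.1,"dy":-0.8,"dz":13.9,"twist":0}]'
python3 -m pendant '[{"dx":0,"dy":0,"dz":0,"twist":0},{"dx":0,"dy":0,"dz":0,"twist":0},{"dx":0,"dy":0,"dz":-2,"twist":0},{"dx":0,"dy":0,"dz":-6,"twist":0},{"dx":-3,"dy":0,"dz":-10,"twist":0},{"dx":-7,"dy":2,"dz":-14,"twist":0},{"dx":-7,"dy":2,"dz":-14,"twist":0},{"dx":-7,"dy":2,"dz":-14,"twist":0}]' 25
python3 - <<'E'
from h import *
c=snap('wrist','w7')
go(.43,.17,.2,0)
E
```

```text
time: 12.62
eef_pos: [0.5746, 0.2976, 0.0668]
tcp_rot: [1.0, 0.0, 0.001, -0.0]
contact_force: [-0.5, 0.9, 0.3]
opening: 0.092
finger_force: 27.1
time: 13.62
eef_pos: [0.5039, 0.2774, 0.2062]
tcp_rot: [1.0, 0.0, 0.001, -0.0]
contact_force: [-0.8, 0.4, -0.4]
opening: 0.247
finger_force: 0.0
t 13.7 p [0.5037 0.2773 0.2049] az 0.0 tilt 0.03 -> dx -7.37 dy 10.73 dz 0.50 twist 0.0 q6 109
```

View pics/w7.png

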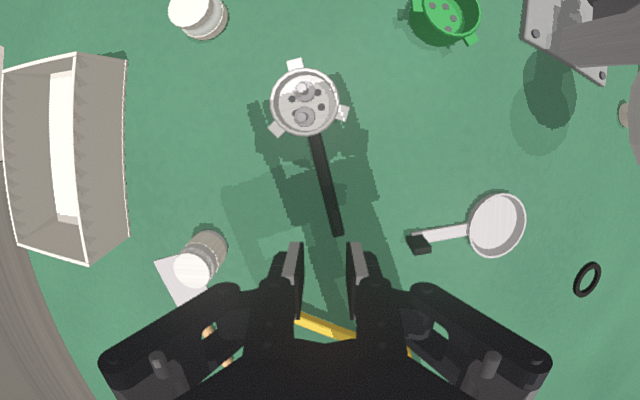

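Both inserts are in the cup. The pan dish is at (496,224) with its tab at (419,243). Next I turn the tool to the tab's azimuth (about 99°) and look.

```bash
python3 -m pendant '[{"dx":-1,"dy":1,"dz":-1,"twist":-10},{"dx":-2,"dy":2,"dz":-1,"twist":-20},{"dx":-3,"dy":3,"dz":-1,"twist":-30},{"dx":-4,"dy":4,"dz":-1,"twist":-40},{"dx":-5,"dy":5,"dz":-1,"twist":-50},{"dx":-6,"dy":6.5,"dz":-1,"twist":-60},{"dx":-6.5,"dy":8,"dz":-1,"twist":-70},{"dx":-7,"dy":9.5,"dz":-1,"twist":-80},{"dx":-7,"dy":10.5,"dz":-1,"twist":-90},{"dx":-7,"dy":10.7,"dz":-1,"twist":-99}]' 50
python3 -m pendant '[{"dx":0,"dy":0,"dz":0,"twist":0},{"dx":0,"dy":0,"dz":0,"twist":0}]'
python3 - <<'E'
from h import *
c=snap('wrist','w8')
go(.43,.17,.2,99)
E
```

```text
time: 14.92
eef_pos: [0.4337, 0.1696, 0.2136]
tcp_rot: [0.648, 0.762, -0.001, -0.001]
contact_force: [-0.6, 0.3, 0.2]
opening: 0.501
finger_force: 0.0
time: 15.18
eef_pos: [0.4337, 0.1703, 0.2145]
tcp_rot: [0.65, 0.76, -0.001, -0.001]
contact_force: [0.1, -0.4, -1.0]
opening: 0.502
finger_force: 0.0
t 15.2 p [0.4337 0.1704 0.2147] az 98.9 tilt 0.09 -> dx 0.02 dy -0.37 dz 1.47 twist -0.1 q6 0
```

View pics/w8.png

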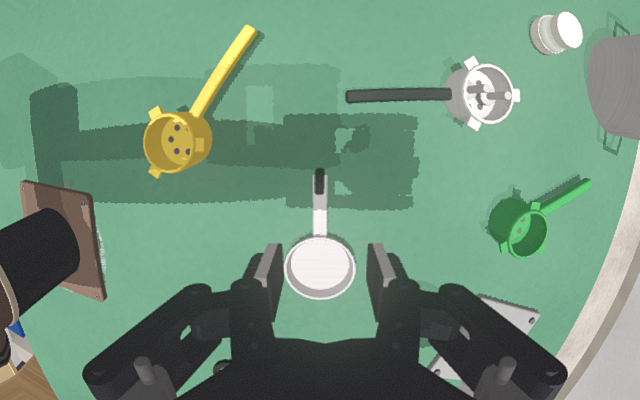

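```bash
python3 - <<'E'
from h import *
np.set_printoptions(precision=4,suppress=True)
c=load('w8')
P=np.array([px(c,u,v) for u in range(300,340) for v in range(160,215) if c['depth'][v,u]>0])
t=P[(P[:,2]>.039)&(P[:,2]<.05)]; print('tab',len(t),(t.max(0)+t.min(0))/2,t.max(0)-t.min(0))
m=t[:,:2].mean(0); 
P=np.array([px(c,u,v) for u in range(275,365) for v in range(225,305) if c['depth'][v,u]>0])
r=P[(P[:,2]>.012)&(P[:,2]<.022)&(P[:,1]<.115)]
A=np.c_[2*r[:,:2],np.ones(len(r))]; s=np.linalg.lstsq(A,(r[:,:2]**2).sum(1),rcond=None)[0]; print('dish',len(r),s[:2],np.sqrt(s[2]+s[0]**2+s[1]**2))
d=m-s[:2]; print(m,np.linalg.norm(d),np.degrees(np.arctan2(d[1],d[0])))
for u,v,z in [(320,238,.018),(320,298,.018),(285,268,.018),(355,268,.018)]: print(px(c,u,v,z))
go(m[0],m[1],.010,np.degrees(np.arctan2(d[1],d[0])))
E
```

```text
tab 189 [0.4276 0.167  0.0423] [0.0114 0.0221 0.0064]
dish 761 [0.4444 0.0537] 0.04241408554849955
[0.4276 0.1673] 0.11476775142447873 98.39853034821535
[0.4389 0.0963 0.018 ]
[0.4516 0.011  0.018 ]
[0.4018 0.0487 0.018 ]
[0.488  0.0624 0.018 ]
t 15.2 p [0.4337 0.1704 0.2147] az 98.9 tilt 0.09 -> dx -0.21 dy -0.61 dz 20.47 twist 0.5 q6 0
```

```bash
python3 -m pendant '[{"dx":-0.2,"dy":-0.6,"dz":5,"twist":0.5},{"dx":-0.2,"dy":-0.6,"dz":10,"twist":0.5},{"dx":-0.2,"dy":-0.6,"dz":15,"twist":0.5},{"dx":-0.2,"dy":-0.6,"dz":18,"twist":0.5},{"dx":-0.2,"dy":-0.6,"dz":20.1,"twist":0.5},{"dx":-0.2,"dy":-0.6,"dz":20.1,"twist":0.5}]' 50 100
python3 -m pendant '[{"dx":0,"dy":0,"dz":0,"twist":0},{"dx":0,"dy":0,"dz":0,"twist":0},{"dx":0,"dy":0,"dz":0,"twist":0},{"dx":0,"dy":0,"dz":0,"twist":0},{"dx":0,"dy":0,"dz":0,"twist":0},{"dx":0,"dy":0,"dz":-1,"twist":0},{"dx":0,"dy":0,"dz":-3,"twist":0},{"dx":0,"dy":0,"dz":-4,"twist":0},{"dx":0,"dy":0,"dz":-4,"twist":0}]' 0 100
python3 - <<'E'
from h import *
c=snap('wrist','w9'); snap('scene','s9'); s=load('s9')
np.set_printoptions(precision=4,suppress=True)
P=np.array([px(c,u,v) for u in range(275,365) for v in range(225,305) if 0<c['depth'][v,u]])
r=P[(P[:,2]>.02)&(P[:,2]<.09)&(np.hypot(P[:,0]-.4444,P[:,1]-.0537)<.05)]; print(len(r),(r.max(0)+r.min(0))/2,r.max(0)-r.min(0)); print(c['state']['eef_pos'])
crop('s9','s9c',200,130,400,280,4)
E
```

```text
time: 15.98
eef_pos: [0.4264, 0.1672, 0.0126]
tcp_rot: [0.653, 0.757, -0.002, -0.002]
contact_force: [0.9, 1.0, -0.4]
opening: 0.498
finger_force: 0.0
time: 17.1
eef_pos: [0.4284, 0.1674, 0.0549]
tcp_rot: [0.653, 0.758, 0.001, 0.0]
contact_force: [-0.7, 0.5, -2.1]
opening: 0.096
finger_force: 97.6Traceback (most recent call last):
  File "<stdin>", line 5, in <module>
    return umr_maximum(a, axis, None, out, keepdims, initial, where)
ValueError: zero-size array to reduction operation maximum which has no identity
```

```bash
python3 - <<'E'
from h import *
np.set_printoptions(precision=4,suppress=True)
def cloud(c,u0,u1,v0,v1): return np.array([px(c,u,v) for u in range(u0,u1) for v in range(v0,v1) if c['depth'][v,u]>0])
for n,b in[('w2',(0,200,0,140)),('top',(300,350,130,190)),('scene',(310,380,170,250)),('s9',(310,380,170,250)),('w7',(480,640,0,200)),('w3',(480,640,0,200))]:
    P=cloud(load(n),*b)
    r=P[(P[:,2]>.229)&(P[:,2]<.239)&(np.hypot(P[:,0]-.6,P[:,1]+.035)<.07)]
    if len(r)<20: print(n,len(r)); continue
    print(n,len(r),(r.max(0)+r.min(0))/2,r.max(0)-r.min(0))
    # outer-edge circle from convex hull
    h=cv2.convexHull(r[:,:2].astype(np.float32))[:,0]; print('  enclosing',cv2.minEnclosingCircle(h))
    s=P[(P[:,2]>.17)&(P[:,2]<.226)&(np.hypot(P[:,0]-.6,P[:,1]+.035)<.065)]
    if len(s)>30:
        from scipy.optimize import least_squares
        o=least_squares(lambda q:np.hypot(s[:,0]-q[0],s[:,1]-q[1])-.051,[.6,-.035],loss='soft_l1',f_scale=.002); print('  side fit',len(s),o.x,np.abs(o.fun).mean())
c=load('s9')
P=cloud(c,200,400,130,300); r=P[(P[:,2]>.03)&(P[:,2]<.1)&(np.hypot(P[:,0]-.4444,P[:,1]-.0537)<.055)]; print('pan',len(r),(r.max(0)+r.min(0))/2,r.max(0)-r.min(0))
crop('s9','s9c',200,130,400,280,4)
E
```

```text
w2 5855 [ 0.601  -0.0411  0.234 ] [0.0942 0.0984 0.01  ]
  enclosing ((0.6045756340026855, -0.03900542110204697), 0.05198628082871437)
  side fit 5669 [ 0.6049 -0.0375] 0.0005519452941284988
top 455 [ 0.6119 -0.0352  0.234 ] [0.1153 0.1009 0.01  ]
  enclosing ((0.611206591129303, -0.037159714847803116), 0.05860751494765282)
  side fit 80 [ 0.6044 -0.0355] 0.0010966059531501305
scene 494 [ 0.6118 -0.0367  0.2341] [0.1147 0.1039 0.0097]
  enclosing ((0.6118360757827759, -0.037979643791913986), 0.05746954306960106)
  side fit 380 [ 0.606  -0.0358] 0.0016215488214808924
s9 492 [ 0.6121 -0.0388  0.234 ] [0.1145 0.1016 0.01  ]
  enclosing ((0.6120113134384155, -0.03953996300697327), 0.05775732174515724)
  side fit 389 [ 0.6064 -0.0358] 0.0016859863822468687
w7 0
w3 0
pan 272 [0.441  0.0496 0.0483] [0.0815 0.0805 0.0267]
```

View pics/s9c.png

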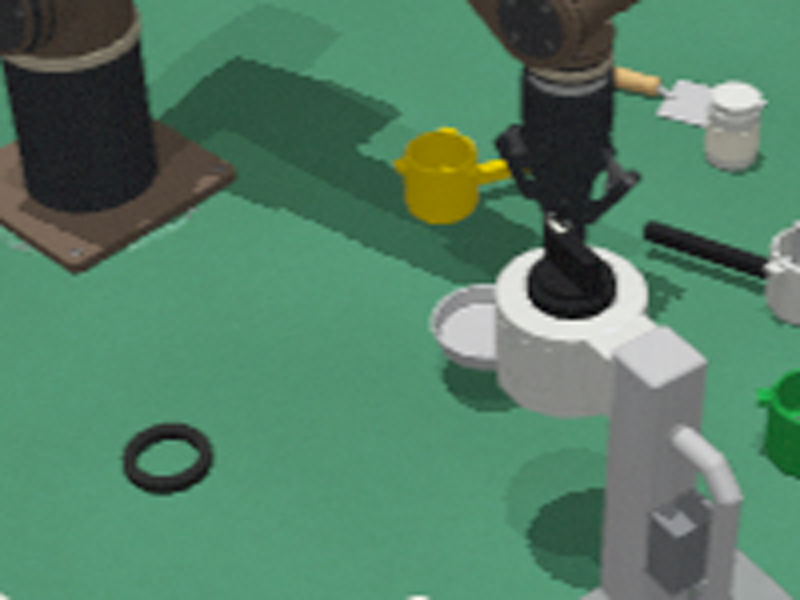

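The pan is lifted and level. The head axis is at (0.605,-0.037).

```bash
python3 -c "
from h import *
go(.5054,.0205,.055,150)"
```

```text
t 17.2 p [0.4275 0.1673 0.0538] az 98.5 tilt 0.06 -> dx -15.67 dy 5.53 dz -0.12 twist -51.5 q6 0
```

```bash
python3 -m pendant '[{"dx":-1.5,"dy":0.5,"dz":0,"twist":-4},{"dx":-3.5,"dy":1.2,"dz":0,"twist":-10},{"dx":-5.5,"dy":1.9,"dz":0,"twist":-16},{"dx":-7.5,"dy":2.6,"dz":0,"twist":-22},{"dx":-9.5,"dy":3.3,"dz":0,"twist":-28},{"dx":-11.5,"dy":4,"dz":0,"twist":-35},{"dx":-13.5,"dy":4.7,"dz":0,"twist":-42},{"dx":-15,"dy":5.3,"dz":0,"twist":-48},{"dx":-15.7,"dy":5.5,"dz":0,"twist":-51.5},{"dx":-15.7,"dy":5.5,"dz":0,"twist":-51.5}]'
python3 -m pendant '[{"dx":0,"dy":0,"dz":1,"twist":0},{"dx":0,"dy":0,"dz":2,"twist":0},{"dx":0,"dy":0,"dz":3,"twist":0},{"dx":0,"dy":0,"dz":3.7,"twist":0},{"dx":0,"dy":0,"dz":4.1,"twist":0},{"dx":0,"dy":0,"dz":4.1,"twist":0}]'
python3 -c "
from h import *
go(.5054,.0205,.012,150)"
```

```text
time: 18.45
eef_pos: [0.505, 0.0199, 0.0533]
tcp_rot: [0.259, 0.966, -0.0, -0.001]
contact_force: [-1.1, -0.1, -1.4]
opening: 0.096
finger_force: 97.6
time: 19.2
eef_pos: [0.505, 0.0208, 0.0141]
tcp_rot: [0.259, 0.966, -0.0, -0.001]
contact_force: [-6.6, 1.4, 7.8]
opening: 0.098
finger_force: 99.7
t 19.2 p [0.505  0.0208 0.0141] az 150.0 tilt 0.17 -> dx -0.05 dy -0.00 dz 0.21 twist 0.0 q6 -69
```

```bash
python3 -m pendant '[{"dx":0,"dy":0,"dz":0,"twist":0},{"dx":0,"dy":0,"dz":0,"twist":0},{"dx":0,"dy":0,"dz":0,"twist":0},{"dx":0,"dy":0,"dz":-3,"twist":0},{"dx":0,"dy":0,"dz":-7,"twist":0},{"dx":0,"dy":0,"dz":-13,"twist":0},{"dx":1,"dy":0,"dz":-19,"twist":0},{"dx":1,"dy":0,"dz":-19,"twist":0}]' 50
python3 -c "
from h import *
go(.455,.267,.2,192.5)"
```

```text
time: 20.2
eef_pos: [0.5004, 0.0249, 0.2099]
tcp_rot: [0.259, 0.966, 0.001, 0.006]
contact_force: [-0.7, 0.2, -0.2]
opening: 0.502
finger_force: 0.0
t 20.2 p [0.5004 0.0249 0.2099] az 150.0 tilt 0.75 -> dx 16.04 dy 18.70 dz 0.88 twist -42.5 q6 -69
```

```bash
python3 -m pendant '[{"dx":3,"dy":3,"dz":0,"twist":-6},{"dx":6,"dy":6,"dz":0,"twist":-14},{"dx":9,"dy":9,"dz":0,"twist":-22},{"dx":12,"dy":12,"dz":0,"twist":-30},{"dx":14,"dy":15,"dz":0,"twist":-37},{"dx":16,"dy":18,"dz":0,"twist":-42.5},{"dx":16,"dy":18.7,"dz":0,"twist":-42.5},{"dx":16,"dy":18.7,"dz":0,"twist":-42.5}]' 50
python3 - <<'E'
from h import *
np.set_printoptions(precision=4,suppress=True)
c=snap('wrist','w10'); s=snap('scene','s10'); snap('top','t10')
crop('s10','s10c',260,130,460,280,4)
go(.4744,.2716,.008,192.5)
def cloud(c,u0,u1,v0,v1): return np.array([px(c,u,v) for u in range(u0,u1,2) for v in range(v0,v1,2) if c['depth'][v,u]>0])
P=cloud(c,0,640,0,400)
hp=P[(P[:,2]>.025)&(P[:,2]<.037)&(abs(P[:,0]-.47)<.06)&(abs(P[:,1]-.27)<.04)]; 
print('handle',len(hp),hp.min(0),hp.max(0)); 
if len(hp)>10:
    m=hp.mean(0);w,V=np.linalg.eigh(np.cov((hp-m)[:,:2].T)); print(m,V[:,1],np.degrees(np.arctan2(*V[::-1,1])))
E
```

```text
time: 21.2
eef_pos: [0.4518, 0.2668, 0.2022]
tcp_rot: [-0.109, 0.994, -0.0, -0.001]
contact_force: [0.2, -0.0, 0.2]
opening: 0.501
finger_force: 0.0
t 21.4 p [0.452  0.2661 0.2028] az -167.6 tilt 0.05 -> dx -2.32 dy 0.06 dz 19.48 twist -0.1 q6 -83
handle 267 [0.4403 0.2552 0.0279] [0.5297 0.2871 0.034 ]
[0.4821 0.2706 0.0313] [-0.9728 -0.2315] -166.61596847480197
```

View pics/w10.png

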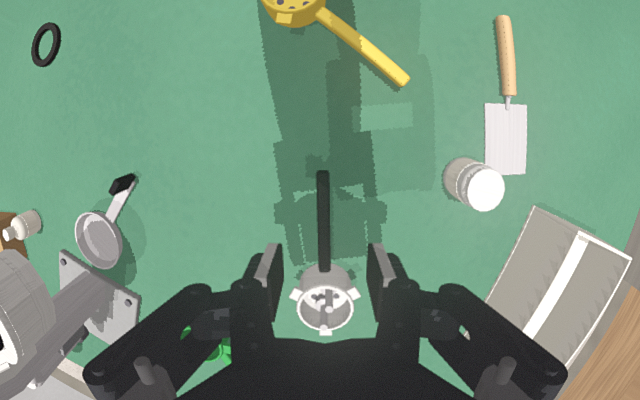

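```bash
python3 - <<'E'
from h import *
np.set_printoptions(precision=4,suppress=True)
go(.4738,.2688,.006,-166.6)
c=load('w10')
P=np.array([px(c,u,v) for u in range(60,145) for v in range(165,280) if c['depth'][v,u]>0])
t=P[(P[:,2]>.038)&(P[:,2]<.05)]; print('tab',len(t),(t.max(0)+t.min(0))/2)
r=P[(P[:,2]>.014)&(P[:,2]<.022)&(np.hypot(P[:,0]-.605,P[:,1]+.037)<.065)]
A=np.c_[2*r[:,:2],np.ones(len(r))]; s=np.linalg.lstsq(A,(r[:,:2]**2).sum(1),rcond=None)[0]; print('dish',len(r),s[:2],np.sqrt(s[2]+s[0]**2+s[1]**2), r[:,2].min(),r[:,2].max())
E
```

```text
t 21.4 p [0.452  0.2661 0.2028] az -167.6 tilt 0.05 -> dx -2.21 dy -0.20 dz 19.68 twist -1.0 q6 -83
tab 143 [ 0.5816 -0.0225  0.0419]
dish 405 [ 0.6042 -0.0373] 0.042828748179335324 0.01401982612707986 0.019087163250020023
```

```bash
python3 -m pendant '[{"dx":-2.2,"dy":-0.2,"dz":5,"twist":-1},{"dx":-2.2,"dy":-0.2,"dz":10,"twist":-1},{"dx":-2.2,"dy":-0.2,"dz":14.5,"twist":-1},{"dx":-2.2,"dy":-0.2,"dz":17.5,"twist":-1},{"dx":-2.2,"dy":-0.2,"dz":19.6,"twist":-1},{"dx":-2.2,"dy":-0.2,"dz":19.6,"twist":-1},{"dx":-2.2,"dy":-0.2,"dz":19.6,"twist":-1}]' 50 120
python3 -m pendant '[{"dx":0,"dy":0,"dz":0,"twist":0},{"dx":0,"dy":0,"dz":0,"twist":0},{"dx":0,"dy":0,"dz":0,"twist":0},{"dx":0,"dy":0,"dz":0,"twist":0},{"dx":0,"dy":0,"dz":0,"twist":0},{"dx":0,"dy":0,"dz":0,"twist":0}]' 0 120
python3 -m pendant '[{"dx":0,"dy":0,"dz":-0.7,"twist":0},{"dx":0,"dy":0,"dz":-1.5,"twist":0},{"dx":0,"dy":0,"dz":-2.5,"twist":0},{"dx":0,"dy":0,"dz":-3.5,"twist":0},{"dx":0,"dy":0,"dz":-4.5,"twist":0},{"dx":0,"dy":0,"dz":-5.5,"twist":0},{"dx":0,"dy":0,"dz":-6.5,"twist":0},{"dx":0,"dy":0,"dz":-6.8,"twist":0},{"dx":0,"dy":0,"dz":-6.8,"twist":0}]'
python3 -c "
from h import *
c=snap('scene','s11'); crop('s11','s11c',300,100,460,220,5)
go(.4928,-.0125,.075,167.5)"
```

```text
time: 22.22
eef_pos: [0.4748, 0.2697, 0.0084]
tcp_rot: [-0.117, 0.993, 0.0, 0.001]
contact_force: [0.9, 0.3, 0.4]
opening: 0.503
finger_force: 0.0
time: 22.98
eef_pos: [0.4745, 0.2701, 0.0079]
tcp_rot: [-0.118, 0.993, 0.0, 0.001]
contact_force: [-0.8, -1.8, 5.7]
opening: 0.133
finger_force: 117.6
time: 24.1
eef_pos: [0.4739, 0.27, 0.0756]
tcp_rot: [-0.118, 0.993, 0.0, 0.0]
contact_force: [0.0, -0.2, -1.4]
opening: 0.136
finger_force: 117.4
t 24.1 p [0.4736 0.2699 0.0752] az -166.5 tilt 0.02 -> dx 4.73 dy -27.91 dz 0.02 twist 26.0 q6 -84
```

View pics/s11c.png

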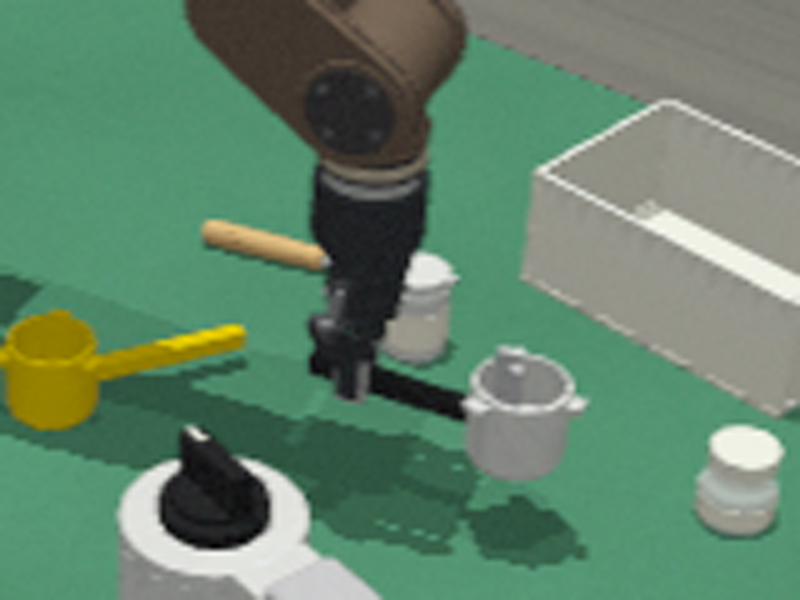

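The cup is lifted level, with both stems visible inside. Next I swing it under the head, handle to the front.

```bash
python3 -m pendant '[{"dx":1.5,"dy":-1.5,"dz":0,"twist":0},{"dx":3,"dy":-4.5,"dz":0,"twist":3},{"dx":4.5,"dy":-8,"dz":0,"twist":7},{"dx":5.3,"dy":-12,"dz":0,"twist":11},{"dx":5.5,"dy":-16,"dz":0,"twist":15},{"dx":5.5,"dy":-20,"dz":0,"twist":19},{"dx":5.2,"dy":-23.5,"dz":0,"twist":22},{"dx":4.9,"dy":-26.3,"dz":0,"twist":24.5},{"dx":4.7,"dy":-27.9,"dz":0,"twist":26},{"dx":4.7,"dy":-27.9,"dz":0,"twist":26}]'
python3 -m pendant '[{"dx":0,"dy":0,"dz":0,"twist":0},{"dx":0,"dy":0,"dz":0,"twist":0},{"dx":0,"dy":0,"dz":0,"twist":0}]'
python3 - <<'E'
from h import *
np.set_printoptions(precision=4,suppress=True)
from scipy.optimize import least_squares
c=snap('scene','s12'); crop('s12','s12c',270,150,430,270,5)
go(.4927,-.0121,.075,167.6); print(ctrl.get_state()['contact_force'])
P=np.array([px(c,u,v) for u in range(280,420) for v in range(170,290) if c['depth'][v,u]>0])
s=P[(P[:,2]>.07)&(P[:,2]<.112)&(np.hypot(P[:,0]-.605,P[:,1]+.037)<.045)]
o=least_squares(lambda q:np.hypot(s[:,0]-q[0],s[:,1]-q[1])-.033,[.6,-.035],loss='soft_l1',f_scale=.002); print('cup side fit',len(s),o.x,np.abs(o.fun).mean(),s[:,2].min(),s[:,2].max())
E
```

```text
time: 25.4
eef_pos: [0.4934, -0.0128, 0.0751]
tcp_rot: [0.109, 0.994, 0.0, -0.0]
contact_force: [0.1, -0.4, -1.6]
opening: 0.135
finger_force: 117.5
time: 25.78
eef_pos: [0.4931, -0.0116, 0.0753]
tcp_rot: [0.108, 0.994, 0.0, -0.0]
contact_force: [0.7, -0.8, -1.7]
opening: 0.137
finger_force: 117.5
t 25.8 p [ 0.4931 -0.0117  0.0753] az 167.6 tilt 0.01 -> dx 0.03 dy -0.05 dz 0.03 twist -0.0 q6 -91
[ 0.8714 -0.0568 -0.8597]
cup side fit 264 [ 0.6071 -0.0353] 0.0033779769361929088 0.07058829755935048 0.11167704123717204
```

View pics/s12c.png

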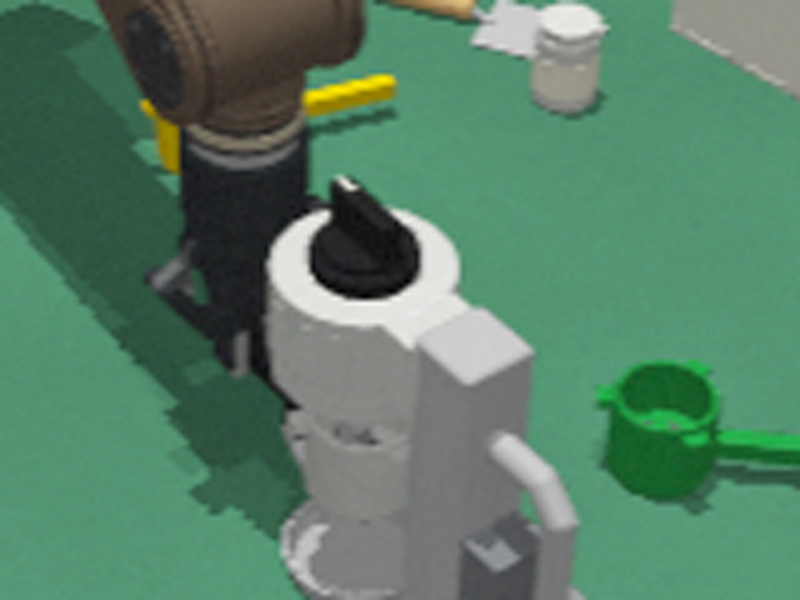

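The cup is centred under the head: its side fit is within about 1 mm of the head's in the same camera. Raise it.

```bash
python3 -m pendant '[{"dx":0,"dy":0,"dz":-1,"twist":0},{"dx":0,"dy":0,"dz":-2,"twist":0},{"dx":0,"dy":0,"dz":-3,"twist":0},{"dx":0,"dy":0,"dz":-3.7,"twist":0},{"dx":0,"dy":0,"dz":-4.2,"twist":0},{"dx":0,"dy":0,"dz":-4.6,"twist":0},{"dx":0,"dy":0,"dz":-4.6,"twist":0}]'
python3 -m pendant '[{"dx":0,"dy":0,"dz":-0.5,"twist":0},{"dx":0,"dy":0,"dz":-1,"twist":0},{"dx":0,"dy":0,"dz":-1.4,"twist":0},{"dx":0,"dy":0,"dz":-1.5,"twist":0},{"dx":0,"dy":0,"dz":-1.5,"twist":0}]'
python3 - <<'E'
from h import *
s=ctrl.get_state(); p=s['eef_pos']; go(*p); C=np.array([.605,-.037])
Q=R.from_quat(s['tcp_rot']).as_matrix(); a=np.degrees(np.arctan2(Q[1,0],Q[0,0]))
# commanded nominal: TCP at 115.3mm from axis, az a0
a0=a; ex=Q[:2,0]; ey=Q[:2,1]; p0=p[:2]
print('axis by tcp',p0-ex*.1153)
for t in range(6,55,6):
    q=C+.1153*np.array([np.cos(np.radians(a0+t)),np.sin(np.radians(a0+t))])-(C+.1153*ex); print(t,'dx %.2f dy %.2f'%(q@ex*100,q@ey*100))
E
```

```text
time: 26.7
eef_pos: [0.4934, -0.0123, 0.1216]
tcp_rot: [0.109, 0.994, -0.0, 0.0]
contact_force: [-0.2, -0.1, -1.6]
opening: 0.137
finger_force: 117.5
time: 27.32
eef_pos: [0.4933, -0.0123, 0.1364]
tcp_rot: [0.109, 0.994, -0.0, 0.0]
contact_force: [-0.8, -0.1, 0.2]
opening: 0.136
finger_force: 117.5
t 27.3 p [ 0.4933 -0.0123  0.1364] az 167.5 tilt 0.01 -> dx 0.00 dy 0.00 dz 0.00 twist 0.0 q6 -91
axis by tcp [ 0.60589208 -0.03721488]
6 dx -0.06 dy -1.21
12 dx -0.25 dy -2.40
18 dx -0.56 dy -3.56
24 dx -1.00 dy -4.69
30 dx -1.54 dy -5.76
36 dx -2.20 dy -6.78
42 dx -2.96 dy -7.72
48 dx -3.81 dy -8.57
54 dx -4.75 dy -9.33
```

```bash
python3 -m pendant '[{"dx":-0.06,"dy":-1.21,"dz":0,"twist":-6},{"dx":-0.25,"dy":-2.4,"dz":0,"twist":-12},{"dx":-0.56,"dy":-3.56,"dz":0,"twist":-18},{"dx":-1,"dy":-4.69,"dz":0,"twist":-24},{"dx":-1,"dy":-4.69,"dz":0,"twist":-24}]'
python3 - <<'E'
from h import *
s=ctrl.get_state(); p=s['eef_pos']; go(*p)
Q=R.from_quat(s['tcp_rot']).as_matrix(); ex=Q[:2,0]; ey=Q[:2,1]
print('axis by tcp',p[:2]-ex*.1153,s['wrist_torque'])
E
```

```text
time: 27.95
eef_pos: [0.4929, -0.0608, 0.1362]
tcp_rot: [-0.099, 0.995, 0.0, -0.0]
contact_force: [-0.2, -0.0, -2.4]
opening: 0.133
finger_force: 117.5
t 27.9 p [ 0.4929 -0.0608  0.1362] az -168.6 tilt 0.02 -> dx 0.00 dy 0.00 dz 0.00 twist 0.0 q6 -120
axis by tcp [ 0.60595455 -0.0380132 ] [-0.05205643  0.20414402 -0.02887566]
```

```bash
python3 -m pendant '[{"dx":-0.06,"dy":-1.21,"dz":0,"twist":-6},{"dx":-0.25,"dy":-2.4,"dz":0,"twist":-12},{"dx":-0.56,"dy":-3.56,"dz":0,"twist":-18},{"dx":-0.95,"dy":-4.55,"dz":0,"twist":-23.2},{"dx":-0.95,"dy":-4.55,"dz":0,"twist":-23.2}]'
python3 - <<'E'
from h import *
s=ctrl.get_state(); p=s['eef_pos']; go(*p)
Q=R.from_quat(s['tcp_rot']).as_matrix(); ex=Q[:2,0]; ey=Q[:2,1]
print('axis by tcp',p[:2]-ex*.1153,s['wrist_torque'])
E
```

```text
time: 28.58
eef_pos: [0.5114, -0.1029, 0.1362]
tcp_rot: [-0.297, 0.955, 0.0, -0.0]
contact_force: [0.3, 0.2, -1.3]
opening: 0.135
finger_force: 117.5
t 28.6 p [ 0.5114 -0.1029  0.1362] az -145.4 tilt 0.02 -> dx 0.00 dy 0.00 dz 0.00 twist 0.0 q6 -147
axis by tcp [ 0.60635191 -0.03750008] [-0.06284386  0.09992241  0.03095073]
```

Free all the way to 47°. Lower it until the lugs rest on the ledges.

```bash
python3 -m pendant '[{"dx":0,"dy":0,"dz":0.3,"twist":0},{"dx":0,"dy":0,"dz":0.6,"twist":0},{"dx":0,"dy":0,"dz":0.8,"twist":0},{"dx":0,"dy":0,"dz":0.95,"twist":0},{"dx":0,"dy":0,"dz":0.95,"twist":0}]'
```

```text
time: 29.2
eef_pos: [0.5118, -0.1027, 0.1277]
tcp_rot: [-0.298, 0.954, 0.0, 0.001]
contact_force: [-2.4, 1.6, 4.5]
opening: 0.136
finger_force: 118.5
```

```bash
python3 -m pendant '[{"dx":0,"dy":0,"dz":0,"twist":0},{"dx":0,"dy":0,"dz":0,"twist":0},{"dx":0,"dy":0,"dz":0,"twist":0},{"dx":0,"dy":0,"dz":0,"twist":0},{"dx":0,"dy":0,"dz":-4,"twist":0},{"dx":0,"dy":0,"dz":-9,"twist":0},{"dx":0,"dy":0,"dz":-15,"twist":0},{"dx":0,"dy":0,"dz":-20,"twist":0},{"dx":0,"dy":0,"dz":-20,"twist":0}]' 40
python3 - <<'E'
from h import *
np.set_printoptions(precision=4,suppress=True)
c=snap('wrist','w13');go(.6055,-.037,.33)
P=np.array([px(c,u,v) for u in range(0,640,1) for v in range(0,400,1) if c['depth'][v,u]>0])
h=P[(P[:,2]>.13)&(P[:,2]<.16)&(np.hypot(P[:,0]-.606,P[:,1]+.0373)<.16)&(np.hypot(P[:,0]-.606,P[:,1]+.0373)>.055)]
print(len(h));d=h[:,:2].mean(0)-[.606,-.0373];print('handle az',np.degrees(np.arctan2(d[1],d[0])),np.median(h[:,2]))
k=P[(P[:,2]>.27)&(P[:,2]<.282)&(np.hypot(P[:,0]-.606,P[:,1]+.0373)<.04)]
if len(k)>20:
    m=k.mean(0);w,V=np.linalg.eigh(np.cov((k-m)[:,:2].T)); print('bar',len(k),m,(k.max(0)+k.min(0))/2,np.degrees(np.arctan2(*V[::-1,1])),np.sqrt(w))
E
```

```text
time: 30.32
eef_pos: [0.5133, -0.1038, 0.333]
tcp_rot: [-0.298, 0.954, -0.004, 0.004]
contact_force: [0.6, 1.1, -1.4]
opening: 0.398
finger_force: 0.0
t 30.4 p [ 0.5122 -0.1033  0.3295] az -145.3 tilt 0.31 -> dx -11.45 dy 0.14 dz -0.02 twist 0.0 q6 -147
1153
handle az -145.03408664567897 0.15129160235733058
bar 470 [ 0.5918 -0.0379  0.2746] [ 0.5957 -0.0369  0.2736] 154.95272989229593 [0.0035 0.0091]
```

View pics/w13.png

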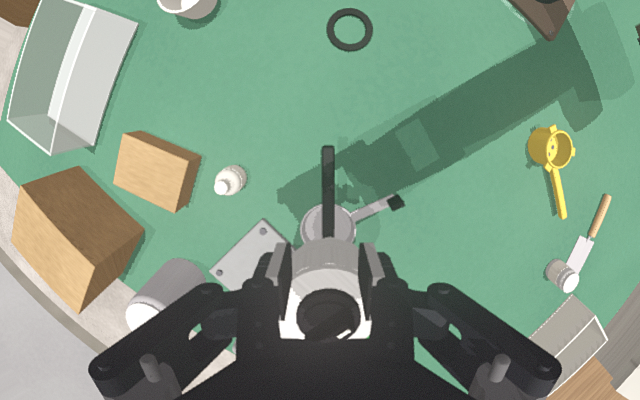

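The cup hangs locked: handle azimuth −145° (47° turned) and the right height. The pan is below it, with its tab at (395,202). Now the bar's angle from earlier depth images.

```bash
python3 - <<'E'
from h import *
np.set_printoptions(precision=4,suppress=True)
c=snap('top','t14')
for n,b in[('w2',(0,200,0,140)),('scene',(310,380,170,250)),('s12',(310,380,170,250)),('t10',(300,350,130,190)),('t14',(300,350,130,190))]:
    c=load(n);P=np.array([px(c,u,v) for u in range(b[0],b[1]) for v in range(b[2],b[3]) if c['depth'][v,u]>0])
    k=P[(P[:,2]>.268)&(P[:,2]<.284)&(np.hypot(P[:,0]-.606,P[:,1]+.0373)<.04)]
    if len(k)<8: print(n,len(k));continue
    (x,y),(w,h),a=cv2.minAreaRect(k[:,:2].astype(np.float32)); B=cv2.boxPoints(((x,y),(w,h),a)); e=max((B[1]-B[0],B[2]-B[1]),key=np.linalg.norm)
    print(n,len(k),x,y,w,h,'az',np.degrees(np.arctan2(e[1],e[0])))
E
```

```text
w2 1397 0.6078712344169617 -0.040933504700660706 0.05477426201105118 0.02788596786558628 az 15.958769
scene 98 0.6068724989891052 -0.03781332075595856 0.017207534983754158 0.052901484072208405 az -11.6543045
s12 101 0.6067956686019897 -0.03719894587993622 0.017328647896647453 0.05260461941361427 az -12.331539
t10 65 0.6040260791778564 -0.03567195311188698 0.012991874478757381 0.0488523468375206 az -13.407445
t14 68 0.6034032702445984 -0.03551012650132179 0.01358445268124342 0.04937053844332695 az -14.533811
```

```bash
python3 -c "
from h import *
go(.606,-.037,.33,167.6)"
python3 -m pendant '[{"dx":-1.5,"dy":0,"dz":0,"twist":7},{"dx":-3,"dy":0,"dz":0,"twist":16},{"dx":-5,"dy":0,"dz":0,"twist":25},{"dx":-7.5,"dy":0.1,"dz":0,"twist":34},{"dx":-10,"dy":0.1,"dz":0,"twist":42},{"dx":-11.5,"dy":0.1,"dz":0,"twist":47},{"dx":-11.5,"dy":0.1,"dz":0,"twist":47},{"dx":-11.5,"dy":0.1,"dz":0,"twist":47}]' 45
python3 -c "
from h import *
go(.606,-.037,.254,167.6)"
```

```text
t 30.4 p [ 0.5113 -0.1029  0.3269] az -145.3 tilt 0.04 -> dx -11.54 dy 0.03 dz -0.30 twist 47.1 q6 -147
time: 31.42
eef_pos: [0.6045, -0.0368, 0.3251]
tcp_rot: [0.106, 0.994, 0.0, -0.002]
contact_force: [-0.5, -0.1, 0.1]
opening: 0.447
finger_force: 0.0
t 31.4 p [ 0.6045 -0.0368  0.3251] az 167.8 tilt 0.17 -> dx -0.18 dy 0.01 dz 7.11 twist 0.2 q6 -91
```

```bash
python3 -m pendant '[{"dx":-0.1,"dy":0,"dz":2,"twist":0},{"dx":-0.1,"dy":0,"dz":4,"twist":0},{"dx":-0.1,"dy":0,"dz":5.5,"twist":0},{"dx":-0.1,"dy":0,"dz":6.5,"twist":0},{"dx":-0.1,"dy":0,"dz":7.1,"twist":0},{"dx":-0.1,"dy":0,"dz":7.1,"twist":0}]' 45
python3 -m pendant '[{"dx":0,"dy":0,"dz":0,"twist":0},{"dx":0,"dy":0,"dz":0,"twist":0},{"dx":0,"dy":0,"dz":0,"twist":0},{"dx":0,"dy":0,"dz":0,"twist":0},{"dx":0,"dy":0,"dz":0,"twist":0}]' 0 50
python3 -m pendant '[{"dx":0,"dy":0,"dz":0,"twist":7},{"dx":0,"dy":0,"dz":0,"twist":14},{"dx":0,"dy":0,"dz":0,"twist":21},{"dx":0,"dy":0,"dz":0,"twist":28},{"dx":0,"dy":0,"dz":0,"twist":35},{"dx":0,"dy":0,"dz":0,"twist":42},{"dx":0,"dy":0,"dz":0,"twist":49},{"dx":0,"dy":0,"dz":0,"twist":56},{"dx":0,"dy":0,"dz":0,"twist":58},{"dx":0,"dy":0,"dz":0,"twist":58}]'
python3 -c "
from h import *
go(.606,-.037,.254,110);print(ctrl.get_state()['wrist_torque'])"
```

```text
time: 32.17
eef_pos: [0.6062, -0.0368, 0.2556]
tcp_rot: [0.107, 0.994, 0.0, -0.0]
contact_force: [-0.1, 0.3, -0.0]
opening: 0.446
finger_force: 0.0
time: 32.8
eef_pos: [0.6067, -0.0378, 0.257]
tcp_rot: [0.107, 0.994, -0.001, 0.001]
contact_force: [-0.8, -4.7, 4.2]
opening: 0.154
finger_force: 51.2
time: 34.05
eef_pos: [0.6055, -0.0393, 0.257]
tcp_rot: [0.576, 0.818, -0.003, 0.001]
contact_force: [-5.9, -9.1, 4.5]
opening: 0.148
finger_force: 51.4
t 34.0 p [ 0.6055 -0.0393  0.257 ] az 109.7 tilt 0.33 -> dx 0.20 dy 0.12 dz 0.30 twist -0.3 q6 -33
[-1.36100274  0.73629126  0.00660962]
```

```bash
python3 -m pendant '[{"dx":0,"dy":0,"dz":0,"twist":0},{"dx":0,"dy":0,"dz":0,"twist":0},{"dx":0,"dy":0,"dz":0,"twist":0},{"dx":0,"dy":0,"dz":-3,"twist":0},{"dx":0,"dy":0,"dz":-7,"twist":0},{"dx":6,"dy":0,"dz":-9,"twist":0},{"dx":12,"dy":0,"dz":-9,"twist":0},{"dx":18,"dy":0,"dz":-9,"twist":0},{"dx":23,"dy":0,"dz":-9,"twist":0},{"dx":23,"dy":0,"dz":-9,"twist":0}]' 45
python3 -m pendant '[{"dx":0,"dy":0,"dz":0,"twist":0},{"dx":0,"dy":0,"dz":0,"twist":0},{"dx":0,"dy":0,"dz":0,"twist":0},{"dx":0,"dy":0,"dz":0,"twist":0}]'
python3 - <<'E'
from h import *
c=snap('scene','s15');t=snap('top','t15')
for n,b in[('s15',(310,380,170,250)),('t15',(300,350,130,190))]:
    c=load(n);P=np.array([px(c,u,v) for u in range(b[0],b[1]) for v in range(b[2],b[3]) if c['depth'][v,u]>0])
    k=P[(P[:,2]>.268)&(P[:,2]<.284)&(np.hypot(P[:,0]-.606,P[:,1]+.0373)<.04)]
    if len(k)<8: print(n,len(k));continue
    (x,y),(w,h),a=cv2.minAreaRect(k[:,:2].astype(np.float32)); B=cv2.boxPoints(((x,y),(w,h),a)); e=max((B[1]-B[0],B[2]-B[1]),key=np.linalg.norm)
    print(n,len(k),x,y,w,h,'az',np.degrees(np.arctan2(e[1],e[0])))
w=snap('wrist','w15')
P=np.array([px(w,u,v) for u in range(640) for v in range(400) if w['depth'][v,u]>0])
r=P[(P[:,2]>.013)&(P[:,2]<.022)&(np.hypot(P[:,0]-.605,P[:,1]+.037)<.055)]; print('pan rim seen',len(r))
if len(r)>50:
    A=np.c_[2*r[:,:2],np.ones(len(r))]; s=np.linalg.lstsq(A,(r[:,:2]**2).sum(1),rcond=None)[0]; print(s[:2],np.sqrt(s[2]+s[0]**2+s[1]**2))
a=cv2.resize(load('s15')['img'][150:270,270:430,::-1],(480,360)); b=cv2.resize(w['img'][:,:,::-1],(0,0),fx=.5,fy=.5); b=cv2.copyMakeBorder(b,0,160,0,0,0)
cv2.imwrite('pics/f.png',np.hstack([a,b]))
E
```

```text
time: 35.3
eef_pos: [0.5273, 0.183, 0.346]
tcp_rot: [0.573, 0.819, 0.0, -0.0]
contact_force: [0.9, -0.1, -0.3]
opening: 0.447
finger_force: 0.0
time: 35.8
eef_pos: [0.529, 0.179, 0.3457]
tcp_rot: [0.576, 0.817, -0.0, -0.0]
contact_force: [0.4, -0.5, -0.1]
opening: 0.447
finger_force: 0.0
s15 86 0.6075827479362488 -0.03780693933367729 0.014678554609417915 0.05110357329249382 az -70.14585
t15 74 0.6036693453788757 -0.0359385646879673 0.016113324090838432 0.04998311027884483 az -67.31038
pan rim seen 328
[ 0.60450819 -0.03737481] 0.04260573580592836
```

View pics/f.png

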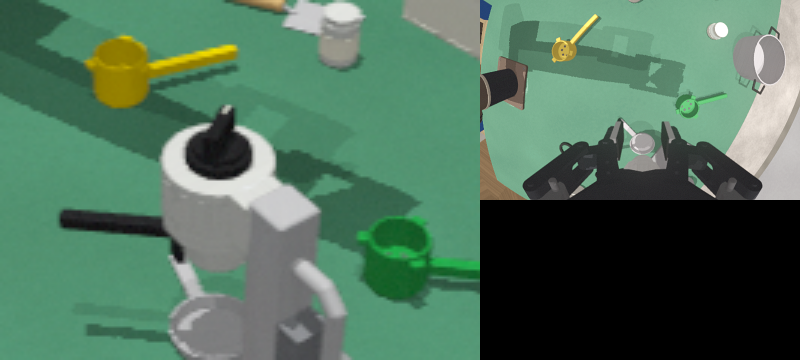

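The knob bar reads about 57° turned (1.0 rad), the pan centre is within 2 mm of the head's axis, and the cup hangs locked with the robot clear. I'm handing in.

```bash
python3 -c "
from plant import ctrl
print(ctrl.sign_off())"
```

```text
the job is handed in; nothing more can be done
None
```

I handed the job in at about 36 s of robot time: both inserts found are in the cup (no third one seen), the cup hangs locked in the head, the knob is turned about 1.0 rad (past its click), and the pan sits centred beneath; sign-off returned no verdict.

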